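Weigh out a hot-chocolate batch on the spring scale

TASK

The lidded jar of cocoa nibs is already in the pan of the spring scale: add chocolate blocks from the leaning rack, long or short, as many as it takes, until the pointer rests in the green band (500 g in all). Set them down gently so that the pan never dips into the red zone, leave the jar standing in the pan and the blocks you do not need in the rack, and do not disturb the jug, tamper and cup.

Things in the scene. Friction and masses are not known exactly. Their poses are not given: they have to be found in the camera images.
- long_a_mid (a point): Centre of the first long block: dark chocolate, 120 x 38 x 29 mm (x, y, z), cream paper band round its middle, 160 g (up to 6 % off). It starts lying on the rack's slope: its x points up the slope, 30 degrees above level, its z square out of the slope, so a tool leaning 30 degrees grips its sides 38 mm apart. The four lie side by side, 74 mm apart, in any order.
- long_b_mid (a point): Centre of the second long block: dark chocolate, 120 x 38 x 29 mm (x, y, z), cream paper band round its middle, 160 g (up to 6 % off). It starts lying on the rack's slope: its x points up the slope, 30 degrees above level, its z square out of the slope, so a tool leaning 30 degrees grips its sides 38 mm apart. The four lie side by side, 74 mm apart, in any order.
- short_a_mid (a point): Centre of the first short block: dark chocolate, 60 x 38 x 29 mm (x, y, z), orange paper band round its middle, 80 g (up to 6 % off). It starts lying on the rack's slope: its x points up the slope, 30 degrees above level, its z square out of the slope, so a tool leaning 30 degrees grips its sides 38 mm apart. The four lie side by side, 74 mm apart, in any order.
- short_b_mid (a point): Centre of the second short block: dark chocolate, 60 x 38 x 29 mm (x, y, z), orange paper band round its middle, 80 g (up to 6 % off). It starts lying on the rack's slope: its x points up the slope, 30 degrees above level, its z square out of the slope, so a tool leaning 30 degrees grips its sides 38 mm apart. The four lie side by side, 74 mm apart, in any order.
- rack: Fixed wooden rack, 155 x 320 mm (x, y), origin on the table under its middle, x from its open low front to its rear. Three slats make a slope rising at 30 degrees towards +x, starting 60 mm before the origin, 70 mm above the table; a foot ledge there, 18 mm above the slats, holds the blocks.
- guard_edge (a point): Lower middle of the front bar of the rack's wire cup shelf: three 8 mm steel bars, 330 mm long, along the rack's y, 0, 28 and 56 mm behind this point, underside 210 mm above the table, on two rear posts. It overhangs the upper part of the long blocks: take them out square to the slope for 60 mm or more before going up.
- scale: Fixed spring scale, green base 200 x 200 mm, origin at the table under its middle; x points to its gauge: two white upright plates 138 mm out, 94 mm wide in all, up to 200 mm high, with a black pointer, a tick every 12 mm (100 g), a green band at 60 mm of travel and a red zone from 80 mm.
- pan (a joint): How far the sprung pan has sunk, m: 0 when empty, 0.012 per 100 g of load (82 N/m, settles in about 1 s), middle of the green band at 0.060 (500 g), band 0.054 to 0.066, red zone from 0.080, stop at 0.095.
- pan_floor (a point): Middle of the flat steel pan's upper face, moving with the pan (170 mm above the table when empty). The pan is 200 (x) by 250 mm (y) inside, axes parallel to the scale's, with a rim 5 mm high. The jar stands in it near x = -55 mm, y = 0.
- jar: Closed stoneware jar of cocoa nibs, white with a blue band, 68 mm in diameter, 42 mm high, filled to an unknown amount (150 to 340 g with the jar); origin at the centre of its underside. It stands in the pan.
- jug: Bystander: steel milk jug, 82 mm in diameter, 100 mm high, with a handle; origin at the centre of its underside.
- tamper: Bystander: dark steel coffee tamper, 58 mm in diameter, 92 mm high; origin at the centre of its underside.
- cup: Bystander: white cup, 84 mm in diameter, 65 mm high; origin at the centre of its underside.

How it is judged:
At the end, for the whole second after the job is handed in: The pan has come to rest with its travel between 0.053 and 0.067 m; the jar stands upright in the pan; every block lies either in the pan or in the rack; jug, tamper and cup stand (value of joint pan between 0.053 and 0.067 m and velocity of joint pan between -0.01 and 0.01 m/s and ((x of long_a_mid in the frame of pan_floor between -0.105 and 0.105 m and y of long_a_mid in the frame of pan_floor between -0.13 and 0.13 m and z of long_a_mid in the frame of pan_floor between 0 and 0.08 m) or (x of long_a_mid in the frame of rack between -0.09 and 0.05 m and y of long_a_mid in the frame of rack between -0.17 and 0.17 m and z of long_a_mid in the frame of rack between 0.06 and 0.18 m)) and ((x of long_b_mid in the frame of pan_floor between -0.105 and 0.105 m and y of long_b_mid in the frame of pan_floor between -0.13 and 0.13 m and z of long_b_mid in the frame of pan_floor between 0 and 0.08 m) or (x of long_b_mid in the frame of rack between -0.09 and 0.05 m and y of long_b_mid in the frame of rack between -0.17 and 0.17 m and z of long_b_mid in the frame of rack between 0.06 and 0.18 m)) and ((x of short_a_mid in the frame of pan_floor between -0.105 and 0.105 m and y of short_a_mid in the frame of pan_floor between -0.13 and 0.13 m and z of short_a_mid in the frame of pan_floor between 0 and 0.08 m) or (x of short_a_mid in the frame of rack between -0.09 and 0.05 m and y of short_a_mid in the frame of rack between -0.17 and 0.17 m and z of short_a_mid in the frame of rack between 0.06 and 0.18 m)) and ((x of short_b_mid in the frame of pan_floor between -0.105 and 0.105 m and y of short_b_mid in the frame of pan_floor between -0.13 and 0.13 m and z of short_b_mid in the frame of pan_floor between 0 and 0.08 m) or (x of short_b_mid in the frame of rack between -0.09 and 0.05 m and y of short_b_mid in the frame of rack between -0.17 and 0.17 m and z of short_b_mid in the frame of rack between 0.06 and 0.18 m)) and x of jar in the frame of pan_floor between -0.1 and 0.1 m and y of jar in the frame of pan_floor between -0.125 and 0.125 m and z of jar in the frame of pan_floor between -0.006 and 0.015 m and angle between jar's own z axis and vertical below 0.15 rad and angle between each of jug, tamper, cup's own z axis and vertical below 0.2 rad); the robot touches nothing.
It fails at once if the pan dips into the red zone (travel over 0.080 m) (value of joint pan above 0.08 m).
It fails at once if the jug is moved by more than 30 mm (distance of jug from where it was at the start of the episode above 0.03 m).
It fails at once if the tamper is moved by more than 30 mm (distance of tamper from where it was at the start of the episode above 0.03 m).
It fails at once if the cup is moved by more than 30 mm (distance of cup from where it was at the start of the episode above 0.03 m).
It also fails if it takes over 72 s, if anything falls off the work surface, if the arm or the gripper's body presses on something with over 40 N, if the wrist force passes 120 N, or if a joint passes its speed limit or range.

ROBOT

A 6-joint arm with a two-finger parallel gripper is mounted at the origin on the work surface. World frame = base frame: x ahead of the robot, y to its left, z up, the work surface at z = 0. Lengths are in m, angles in rad, forces in N, time in s.
With the tool pointing down it reaches from about 0.425 to 0.95 m from the base axis. Payload 3.5 kg.
Tool frame: the origin (TCP) lies at the very end of the fingers, on their centre line; the grasp point (between the pads) lies ctrl.tcp_to_grasp behind it (ctrl.tcp_to_grasp is the distance from the TCP to the grasp point, in m); z points along the fingers, y is the line along which they close (so a half turn about z gives the same grasp; the last joint's range is limited). The gripper opens to 85 mm and grips with 20 to 120 N. Pads are 22 mm wide; open, the fingers measure 114 mm over their backs; the gripper's body (76 mm by 85 mm) begins 54 mm behind the grasp point. The pads swing forward as they close: fully open they stand 13 mm farther back than shut.
Start: joints at [0.998, 0.286, 1.577, -0, 1.279, -0.15], TCP at [0.277, 0.616, 0.231] pointing down, gripper open.
Joint ranges: [-2.77, 2.77], [-0.9, 2.22], [0.21, 2.48], [-1.53, 4.67], [0.24, 2.81], [-2.84, 2.84]. Speed limits (rad/s): [2.79, 2.79, 3.14, 3.14, 3.14, 3.14].

INTERFACE

Orientations are given as a unit quaternion [x, y, z, w].
In Python, from plant import ctrl gives the robot as it stands.
- The arm moves only by the shell command python3 -m inch 'ROWS' [FORCE]. ROWS is JSON, a list of rows, each an object with "slide": the shift along the tool's x, y, z in cm, a list of three; "turn": the turn about the tool's z in rad; "grip": the finger opening in cm, from 0 to 8.54. A call has 1 to 20 rows; each row is the pose to reach, as a shift and turn from the pose commanded when the call began, along the tool's axes at that moment; what a row does not reach only later rows make up. A row lasts 1/10 s, in which the tool goes at most 50 mm and 8.59 degrees, less where a joint would pass 70% of its speed; a pose out of reach is approached as far as the arm can. A call with a gripper value outside its range is refused whole. The fingers move at their own pace and stop on an object; FORCE is the grip in N (left out, the last holds). Time passes only in rows, so rows that repeat a pose let the fingers close. It gives the time, the measured TCP pose, the force, the opening and the grip force at its end, in the units of the state.
- ctrl.get_state(): the state, without advancing time (a new reading comes with each control period).
- ctrl.read_camera(name): name is "scene" or "top" or "wrist"; returns (picture, depth): 400x640x3 uint8, red, green, blue; 400x640 float32, m along the optical axis (not along the pixel's ray), 0 where there is no reading.
- ctrl.camera_info(name): a dict with "K" (3x3 intrinsics, pixels), "camera_from_world" (4x4, takes a point from world to camera coordinates); the wrist camera has in their place "T_tool_cam" (4x4, takes a point from camera to tool coordinates, whose origin is the TCP and whose axes are the flange's). Camera axes: x right, y down, z forward; pixel columns grow to the right and rows downward; lengths in m; the calibration is good to about 2 mm. A picture is of the moment at which its call begins: read the wrist's pose just before it. camera_info takes no time and is no camera call.
- ctrl.sign_off(): hands the job in; it is judged then, once.
The state is a dict: "time": time; "qpos": joint angles; "dq": joint speeds; "joint_efforts": joint torques, N m; "eef_pos": TCP position; "tcp_rot": TCP orientation; "contact_force": force on the tool from outside, world axes, zero at the start; "wrist_torque": the same for the moment, N m; "opening": opening from 0.0 (shut) to 1.0 (fully open); "finger_force": force on a finger pad.
Only numpy, scipy, OpenCV 4.12 (cv2) and the standard library are available. Lean on these libraries where they do the work, as an engineer would, in place of code of your own. Each camera call takes 0.05 s, during which the arm holds its last target. There are 200 camera calls.

## Working session

There is one attempt and no reset: what is moved stays moved. The work goes in short steps, Python scripts to look and compute and a shell command to move; the robot and the scene stay as the last step left them, time stands still between calls to the robot, and variables do not carry over. Pictures are saved under pics/ and viewed, at most 10 in all, crops included, and the job is handed in when it is done.

```bash
ls; mkdir -p pics; python3 - <<'E'
from plant import ctrl
import cv2,numpy as np
s=ctrl.get_state();print(s['time'],s['eef_pos'],s['tcp_rot'],s['opening'],ctrl.tcp_to_grasp)
for n in('scene','top'):
    p,d=ctrl.read_camera(n);cv2.imwrite(f'pics/{n}.png',p[:,:,::-1]);np.savez(f'pics/{n}.npz',p=p,d=d);i=ctrl.camera_info(n);print(n,i)
print(ctrl.camera_info('wrist'))
E
```

```text
pics
0.0 [0.27657255 0.6150083  0.22993028] [ 2.09825270e-01  9.77738167e-01 -1.12194168e-03 -4.17165996e-04] 0.9976094607159175 0.0187
scene {'K': array([[408.33337637,   0.        , 314.69444357],
       [  0.        , 408.33337637, 194.97524297],
       [  0.        ,   0.        ,   1.        ]]), 'camera_from_world': array([[ 0.52816646,  0.84911701, -0.00636417, -0.30552479],
       [ 0.69338023, -0.43559748, -0.57400235, -0.32283276],
       [-0.49016737,  0.298756  , -0.81882892,  1.57261891],
       [ 0.        ,  0.        ,  0.        ,  1.        ]])}
top {'K': array([[369.00657901,   0.        , 322.62221649],
       [  0.        , 369.00657901, 198.16058322],
       [  0.        ,   0.        ,   1.        ]]), 'camera_from_world': array([[-8.37951738e-03, -9.99962516e-01, -2.17949787e-03,
        -1.69685573e-02],
       [-9.90336894e-01,  8.60054401e-03, -1.38415559e-01,
         5.90510062e-01],
       [ 1.38429116e-01,  9.98581571e-04, -9.90371841e-01,
         1.04812474e+00],
       [ 0.00000000e+00,  0.00000000e+00,  0.00000000e+00,
         1.00000000e+00]])}
{'K': array([[346.83637977,   0.        , 316.36940368],
       [  0.        , 346.83637977, 195.92757444],
       [  0.        ,   0.        ,   1.        ]]), 'T_tool_cam': array([[-5.79425831e-04, -9.48767159e-01, -3.15975541e-01,
         8.22608053e-02],
       [ 9.99999645e-01, -7.43090899e-04,  3.97482082e-04,
        -5.46389185e-04],
       [-6.11916495e-04, -3.15975199e-01,  9.48767252e-01,
        -1.42722450e-01],
       [ 0.00000000e+00,  0.00000000e+00,  0.00000000e+00,
         1.00000000e+00]])}
```

View pics/scene.png

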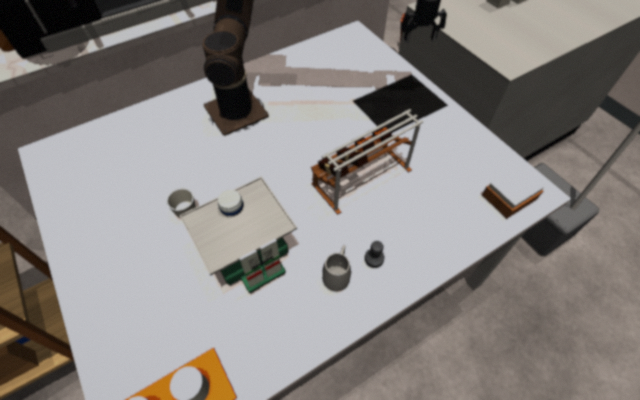

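View pics/top.png

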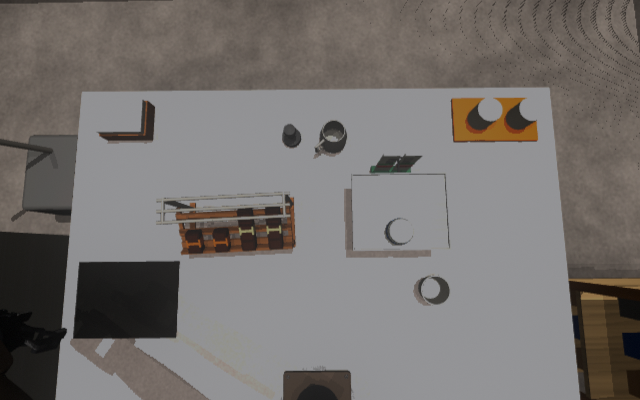

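Seen: rack at top-view px (180–295, 195–255) with shorts at (195,240) and (221,240), longs at (247,230) and (274,230). The pan covers (350–448, 175–250) with the jar at (400,231), and the cup is at (433,290).

```bash
cat > h.py <<'E'
import numpy as np,cv2
from plant import ctrl
from scipy.spatial.transform import Rotation as R
def cloud(n,d,T=None):
    i=ctrl.camera_info(n);K=i['K'];v,u=np.indices(d.shape)
    P=np.stack([(u-K[0,2])/K[0,0]*d,(v-K[1,2])/K[1,1]*d,d],-1)
    if n=='wrist':M=T@i['T_tool_cam']
    else:M=np.linalg.inv(i['camera_from_world'])
    return P@M[:3,:3].T+M[:3,3]
def blobs(m,P,minpx=8):
    n,l,st,c=cv2.connectedComponentsWithStats(m.astype(np.uint8))
    for k in range(1,n):
        if st[k,4]>=minpx:
            q=P[l==k];yield c[k].round(1),st[k,4],np.median(q,0).round(4),(np.percentile(q,95,0)-np.percentile(q,5,0)).round(3)
E
python3 - <<'E'
from h import *
z=np.load('pics/top.npz');p,d=z['p'],z['d'];P=cloud('top',d)
hsv=cv2.cvtColor(p,cv2.COLOR_RGB2HSV)
for uv in [(195,240),(221,240),(247,230),(274,230),(247,237),(238,220),(400,231),(390,200),(360,240),(433,285)]:print(uv,p[uv[1],uv[0]],hsv[uv[1],uv[0]],P[uv[1],uv[0]].round(3))
roi=np.zeros(d.shape,bool);roi[190:260,170:300]=1
print('orange');[print(*b) for b in blobs(roi&(hsv[...,0]<14)&(hsv[...,1]>200)&(hsv[...,2]>150),P)]
print('cream');[print(*b) for b in blobs(roi&(hsv[...,0]>14)&(hsv[...,0]<40)&(hsv[...,1]>50)&(hsv[...,2]>130),P)]
Z=P[...,2];r=np.zeros(d.shape,bool);r[165:260,340:460]=1
m=r&(Z>.09)&(Z<.19)
c=max(cv2.findContours(m.astype(np.uint8),0,1)[0],key=cv2.contourArea);pts=P[c[:,0,1],c[:,0,0]][:,:2]
print('pan',cv2.minAreaRect((pts*1000).astype(np.float32)),np.median(Z[m]),Z[m].std())
j=r&(Z>np.median(Z[m])+.03);print('jar/gauge');[print(*b) for b in blobs(j,P)]
bar=roi&(Z>.19)&(Z<.26);print('bars');[print(*b) for b in blobs(bar,P)]
for k in [(181,247),(294,247),(157,222),(290,218),(157,197),(289,193)]:print(k,P[k[1],k[0]].round(3))
p2,d2=(lambda z:(z['p'],z['d']))(np.load('pics/scene.npz'));P2=cloud('scene',d2)
r=np.zeros(d.shape,bool);r[170:280,175:300]=1
m=r&(P2[...,2]>.09)&(P2[...,2]<.175)&(p2.min(-1)>120);print('scene pan z',np.median(P2[m],0),P2[m][:,2].std())
cv2.imwrite('pics/c.png',cv2.resize(p[180:262,150:350,::-1],(800,328),interpolation=2))
E
```

```text
(195, 240) [52 37 32] [ 8 98 52] [0.468 0.323 0.12 ]
(221, 240) [69 43 32] [  9 137  69] [0.468 0.254 0.115]
(247, 230) [128 122  87] [ 26  82 128] [0.494 0.182 0.127]
(274, 230) [126 120  86] [ 26  81 126] [0.493 0.11  0.124]
(247, 237) [53 37 34] [ 5 91 53] [0.475 0.184 0.115]
(238, 220) [51 45 43] [ 8 40 51] [0.52  0.203 0.142]
(400, 231) [147 147 150] [120   5 150] [ 0.485 -0.218  0.178]
(390, 200) [146 147 149] [110   5 149] [ 0.571 -0.204  0.132]
(360, 240) [147 147 149] [120   3 149] [ 0.464 -0.121  0.132]
(433, 285) [147 147 150] [120   5 150] [ 0.334 -0.345  0.006]
orange
cream
[245.8 230.7] 33 [0.4913 0.1842 0.1249] [0.013 0.035 0.009]
[273.5 229.3] 33 [0.4958 0.1124 0.1253] [0.013 0.035 0.01 ]
pan ((556.9270629882812, -228.36981201171875), (259.36614990234375, 239.78599548339844), 89.77326965332031) 0.13498024502641925 0.011033589219610342
jar/gauge
[400.1 231. ] 510 [ 0.4852 -0.2188  0.1762] [0.051 0.052 0.012]
bars
[232.1 207.4] 1225 [0.545  0.2005 0.2165] [0.066 0.269 0.006]
(181, 247) [0.451 0.404 0.004]
(294, 247) [ 0.448  0.066 -0.002]
(157, 222) [0.51  0.385 0.215]
(290, 218) [0.528 0.069 0.098]
(157, 197) [ 0.605  0.488 -0.004]
(289, 193) [0.58  0.061 0.214]
scene pan z [ 0.55480251 -0.24054165  0.13688867] 0.003663055162967352
```

View pics/c.png

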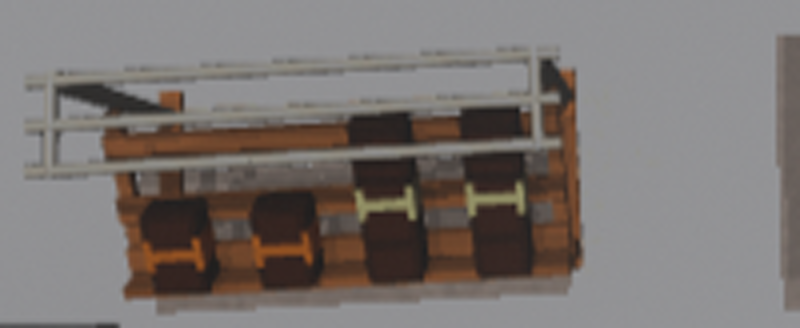

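The crop shows the orange bands at px (193.8,243.5) and (220.8,242.2), and the front guard bar just behind the long blocks' bands. The tool cannot tilt, so vertical grips of the low shorts are the natural choice if the jar weight allows it.

```bash
cat >> h.py <<'E'
def ray(n,uv,z):
    i=ctrl.camera_info(n);M=np.linalg.inv(i['camera_from_world']);r=M[:3,:3]@np.linalg.inv(i['K'])@[*uv,1];return M[:3,3]+r*(z-M[2,3])/r[2]
def plan(goal,yaw=None):
    s=ctrl.get_state();Q=R.from_quat(s['tcp_rot']).as_matrix();sl=Q.T@(np.array(goal)-s['eef_pos'])*100
    x=Q[:,0];cur=np.arctan2(x[1],x[0]);print('slide',sl.round(2),'toolx deg',np.degrees(cur).round(2),'turn',None if yaw is None else -((yaw-cur+np.pi)%(2*np.pi)-np.pi).round(3),'eef',s['eef_pos'].round(4),'t',s['time'])
E
python3 - <<'E'
from h import *
for uv in [(193.75,243.5),(220.8,242.2)]:print(ray('top',uv,.110))
for uv in [(246.5,231),(274.2,229.8)]:print(ray('top',uv,.125))
a=ray('top',(150+40/4,180+171/4),.216);b=ray('top',(150+555/4,180+143.5/4),.216);print('bar',a,b,np.degrees(np.arctan2(-(a-b)[0],(a-b)[1])))
z=np.load('pics/top.npz');d=z['d'];P=cloud('top',d);Z=P[...,2]
t=P[100:330,100:540].reshape(-1,3);t=t[abs(t[:,2])<.012];A=np.c_[t[:,:2],np.ones(len(t))];c=np.linalg.lstsq(A,t[:,2],rcond=None)[0];print('table',c,(t[:,2]-A@c).std())
q=P[180:246,356:444].reshape(-1,3);q=q[abs(q[:,2]-.132)<.01];h=q[:,2]-np.c_[q[:,:2],np.ones(len(q))]@c;print('pan above table',np.median(h),h.std())
z=np.load('pics/scene.npz');P=cloud('scene',z['d'])
t=P[100:330,80:500].reshape(-1,3);t=t[abs(t[:,2])<.012];A=np.c_[t[:,:2],np.ones(len(t))];c=np.linalg.lstsq(A,t[:,2],rcond=None)[0];print('table',c,(t[:,2]-A@c).std())
q=P[205:255,200:285].reshape(-1,3);q=q[abs(q[:,2]-.135)<.01];h=q[:,2]-np.c_[q[:,:2],np.ones(len(q))]@c;print('pan above table',np.median(h),h.std())
plan([.44,.29,.25],np.radians(183))
E
```

```text
[0.45930563 0.32927678 0.11      ]
[0.46219656 0.25580825 0.11      ]
[0.49120455 0.18339398 0.125     ]
[0.49379217 0.1089027  0.125     ]
bar [0.5084651  0.37713574 0.216     ] [0.52266817 0.06140446 0.216     ] 2.575697061714673
table [ 0.00043969 -0.00077838 -0.000332  ] 0.0025413124587517944
pan above table 0.13451395796089607 0.0017848344736458245
table [-0.00067649  0.00115953  0.00257594] 0.0023992216512415086
pan above table 0.13478038551862287 0.002036724887906456
slide [-28.24 -22.94  -1.95] toolx deg 155.77 turn -0.475 eef [0.2766 0.6151 0.2301] t 0.1
```

```bash
python3 -m inch '[{"slide":[-10,-10,-2],"turn":-0.2,"grip":6},{"slide":[-28,-23,-2],"turn":-0.47,"grip":6},{"slide":[-28,-23,-2],"turn":-0.47,"grip":6},{"slide":[-28,-23,-2],"turn":-0.47,"grip":6},{"slide":[-28,-23,-2],"turn":-0.47,"grip":6},{"slide":[-28,-23,-2],"turn":-0.47,"grip":6},{"slide":[-28,-23,-2],"turn":-0.47,"grip":6},{"slide":[-28,-23,-2],"turn":-0.47,"grip":6},{"slide":[-28,-23,-2],"turn":-0.47,"grip":6},{"slide":[-28,-23,-2],"turn":-0.47,"grip":6},{"slide":[-28,-23,-2],"turn":-0.47,"grip":6}]'
cat >> h.py <<'E'
def wrist(name):
    s=ctrl.get_state();T=np.eye(4);T[:3,:3]=R.from_quat(s['tcp_rot']).as_matrix();T[:3,3]=s['eef_pos']
    p,d=ctrl.read_camera('wrist');cv2.imwrite(f'pics/{name}.png',p[:,:,::-1]);np.savez(f'pics/{name}.npz',p=p,d=d,T=T);return p,d,cloud('wrist',d,T)
E
python3 - <<'E'
from h import *
p,d,P=wrist('w1');plan([.44,.29,.25],np.radians(182.6));hsv=cv2.cvtColor(p,cv2.COLOR_RGB2HSV)
m=(hsv[...,0]<16)&(hsv[...,1]>200)&(hsv[...,2]>110)
[print(*b) for b in blobs(m,P,30)]
E
```

```text
time: 1.2
eef_pos: [0.4372, 0.2918, 0.2509]
tcp_rot: [-0.024, 1.0, 0.0, -0.0]
contact_force: [-0.5, 0.3, 0.7]
opening: 0.703
finger_force: 0.0
slide [-0.27 -0.21  0.1 ] toolx deg -177.19 turn 0.004 eef [0.4372 0.292  0.251 ] t 1.25
[259.4 205.3] 194 [0.4601 0.2424 0.1096] [0.017 0.012 0.01 ]
```

View pics/w1.png

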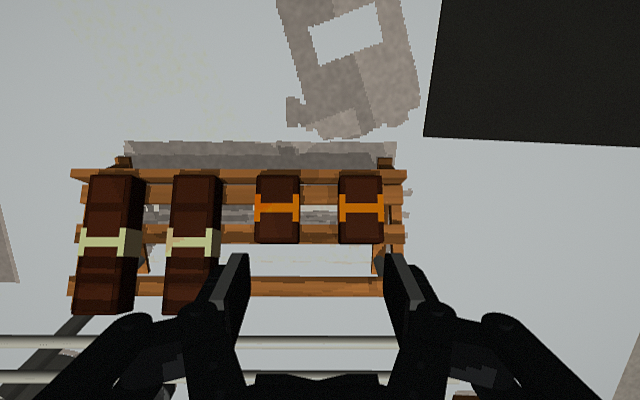

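The wrist view shows the shorts with orange bands at px (277,208) and (361,208), both lying square. The longs are at (109,243) and (195,243), and the front bar is at row ~342.

```bash
python3 - <<'E'
from h import *
z=np.load('pics/w1.npz');p,d,T=z['p'],z['d'],z['T'];P=cloud('wrist',d,T);hsv=cv2.cvtColor(p,cv2.COLOR_RGB2HSV)
for u0,u1,v0,v1 in [(250,305,170,248),(332,390,170,248),(75,145,226,260),(160,223,226,260)]:
    m=np.zeros(d.shape,bool);m[v0:v1,u0:u1]=1
    m&=(hsv[...,0]<16)&(hsv[...,1]>228)&(hsv[...,2]>180) if v0<200 else (hsv[...,0]>18)&(hsv[...,0]<45)&(hsv[...,1]>40)&(hsv[...,1]<130)
    q=P[m];vv,uu=np.nonzero(m);print('band',uu.mean().round(1),vv.mean().round(1),len(q),np.median(q,0).round(4),(q.min(0)+q.max(0))/2,np.ptp(q,axis=0).round(3))
m=(P[...,2]>.2)&(P[...,2]<.23);m[:320]=0;m[:,190:]=0;print('bar front',P[m].min(0),P[m][P[m][:,0]<P[m][:,0].min()+.012].mean(0))
E
```

```text
band 260.9 204.9 125 [0.4593 0.2424 0.1093] [0.46093827 0.25767871 0.11124095] [0.02  0.038 0.014]
band 378.0 208.3 3 [0.457  0.349  0.1118] [0.45772772 0.34517211 0.11145555] [0.005 0.011 0.002]
band 113.5 242.0 1128 [0.4951 0.127  0.1238] [0.46320701 0.18011583 0.20284977] [0.216 0.215 0.382]
band 195.0 242.0 904 [0.4911 0.1951 0.1247] [0.43357873 0.22672845 0.24511868] [0.157 0.122 0.297]
bar front [0.51327087 0.07254322 0.20000599] [0.51723127 0.1256713  0.21626843]
```

```bash
python3 - <<'E'
from h import *
z=np.load('pics/w1.npz');T=z['T'];i=ctrl.camera_info('wrist');M=T@i['T_tool_cam']
for uv in [(277,208),(361,208),(112,243),(195,243)]:
    r=M[:3,:3]@np.linalg.inv(i['K'])@[*uv,1];h=.11 if uv[0]>250 else .125;print(M[:3,3]+r*(h-M[2,3])/r[2])
plan([.460,.257,.16],np.radians(182.6));plan([.460,.257,.087])
E
```

```text
[0.46194156 0.25873973 0.11      ]
[0.4584418  0.33191881 0.11      ]
[0.49493965 0.11979966 0.125     ]
[0.49155579 0.19065028 0.125     ]
slide [-2.11 -3.61  9.1 ] toolx deg -177.19 turn 0.004 eef [0.4372 0.292  0.251 ] t 1.25
slide [-2.12 -3.61 16.4 ] toolx deg -177.19 turn None eef [0.4372 0.292  0.251 ] t 1.25
```

```bash
python3 -m inch '[{"slide":[-2.1,-3.5,5],"turn":0,"grip":6},{"slide":[-2.1,-3.5,9],"turn":0,"grip":6},{"slide":[-2.1,-3.5,9],"turn":0,"grip":6},{"slide":[-2.1,-3.5,11.5],"turn":0,"grip":6},{"slide":[-2.1,-3.5,14],"turn":0,"grip":6},{"slide":[-2.1,-3.5,15.5],"turn":0,"grip":6},{"slide":[-2.1,-3.5,16.2],"turn":0,"grip":6},{"slide":[-2.1,-3.5,16.2],"turn":0,"grip":6},{"slide":[-2.1,-3.5,16.2],"turn":0,"grip":3},{"slide":[-2.1,-3.5,16.2],"turn":0,"grip":3},{"slide":[-2.1,-3.5,16.2],"turn":0,"grip":3},{"slide":[-2.1,-3.5,16.2],"turn":0,"grip":3},{"slide":[-2.1,-3.5,16.2],"turn":0,"grip":3}]' 40; python3 -c "
from h import *
plan([.44,.258,.16])"
```

```text
time: 2.55
eef_pos: [0.4618, 0.2576, 0.0912]
tcp_rot: [-0.024, 1.0, 0.001, 0.002]
contact_force: [-1.2, 1.2, 4.5]
opening: 0.431
finger_force: 41.5
slide [ 2.15  0.15 -6.88] toolx deg -177.3 turn None eef [0.4618 0.2576 0.0912] t 2.55
```

Gripped (41 N). Pulling it out square to the slope, then up and over to the pan.

```bash
python3 -m inch '[{"slide":[0.9,0,-1.5],"turn":0,"grip":3},{"slide":[2,0,-3.5],"turn":0,"grip":3},{"slide":[3.5,0,-6.2],"turn":0,"grip":3},{"slide":[3.5,0,-11],"turn":0,"grip":3},{"slide":[3.5,0,-16],"turn":0,"grip":3},{"slide":[3,-3,-18],"turn":0,"grip":3},{"slide":[2,-8,-18],"turn":0,"grip":3},{"slide":[1,-13,-18],"turn":0,"grip":3},{"slide":[-1,-18,-18],"turn":0,"grip":3},{"slide":[-2.5,-22.5,-18],"turn":0,"grip":3},{"slide":[-4,-27,-18],"turn":0,"grip":3},{"slide":[-5.5,-31.5,-18],"turn":0,"grip":3},{"slide":[-7,-36,-18],"turn":0,"grip":3},{"slide":[-7.8,-40,-18],"turn":0,"grip":3},{"slide":[-7.8,-42.2,-18],"turn":0,"grip":3},{"slide":[-7.8,-42.2,-18],"turn":0,"grip":3},{"slide":[-7.8,-42.2,-18],"turn":0,"grip":3},{"slide":[-7.8,-42.2,-18],"turn":0,"grip":3}]' 40; python3 - <<'E'
from h import *
plan([.56,-.16,.17]);p,d,P=wrist('w2');s=np.load('pics/w2.npz')
E
```

```text
time: 4.35
eef_pos: [0.5581, -0.1598, 0.2691]
tcp_rot: [-0.024, 1.0, 0.0, -0.0]
contact_force: [-0.4, 0.6, -1.2]
opening: 0.435
finger_force: 40.8
slide [-0.2  -0.03  9.91] toolx deg -177.24 turn None eef [ 0.5581 -0.1598  0.2691] t 4.35
```

View pics/w2.png

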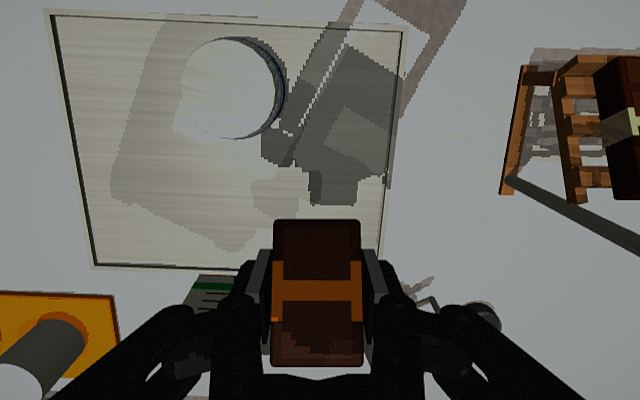

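The block is held at (317,290). The pan corners are at px (52,14), (405,30), (95,265), (380,268) and the jar is at (233,87).

```bash
python3 - <<'E'
from h import *
z=np.load('pics/w2.npz');p,d,T=z['p'],z['d'],z['T'];P=cloud('wrist',d,T);i=ctrl.camera_info('wrist');M=T@i['T_tool_cam']
C=[]
for uv in [(52,14),(405,30),(380,268),(95,265)]:
    r=M[:3,:3]@np.linalg.inv(i['K'])@[*uv,1];C.append(M[:3,3]+r*(.139-M[2,3])/r[2]);print(C[-1].round(4))
C=np.array(C);print('centre',C.mean(0),np.linalg.norm(C[0]-C[1]),np.linalg.norm(C[0]-C[3]))
q=P[150:260,110:260].reshape(-1,3);q=q[abs(q[:,2]-.135)<.012];print('pan z',np.median(q,0),q.std(0))
q=P[20:380,410:490].reshape(-1,3);q=q[abs(q[:,2])<.015];print('table',np.median(q,0),q.std(0))
q=P[40:135,185:270].reshape(-1,3);q=q[abs(q[:,2]-.177)<.015];print('jar top',np.median(q,0))
E
```

```text
[ 0.4402 -0.3519  0.139 ]
[ 0.4386 -0.1018  0.139 ]
[ 0.6314 -0.0994  0.139 ]
[ 0.6403 -0.3524  0.139 ]
centre [ 0.53763854 -0.22638925  0.139     ] 0.2500959636239719 0.200080655431476
pan z [ 0.58073403 -0.2706496   0.13486477] [0.0288365  0.03674396 0.00066499]
table [5.62451706e-01 2.76836645e-03 9.47823045e-05] [0.10477812 0.03371515 0.00101423]
jar top [ 0.4826021  -0.22009619  0.1768401 ]
```

Pan size checks (250×200) and its floor is at 0.1349, so the jar is about 293 g. A short is needed either way, so I'll lower this one, letting the pan take its weight.

```bash
python3 -m inch '[{"slide":[0,0,4],"turn":0,"grip":3},{"slide":[0,0,8],"turn":0,"grip":3},{"slide":[0,0,10],"turn":0,"grip":3},{"slide":[0,0,10.7],"turn":0,"grip":3},{"slide":[0,0,11],"turn":0,"grip":3},{"slide":[0,0,11.2],"turn":0,"grip":3},{"slide":[0,0,11.4],"turn":0,"grip":3},{"slide":[0,0,11.6],"turn":0,"grip":3},{"slide":[0,0,11.8],"turn":0,"grip":3},{"slide":[0,0,12],"turn":0,"grip":3},{"slide":[0,0,12.1],"turn":0,"grip":3},{"slide":[0,0,12.1],"turn":0,"grip":3},{"slide":[0,0,12.1],"turn":0,"grip":3}]' 20; python3 - <<'E'
from h import *
plan([.56,-.16,.17]);p,d,P=wrist('w3')
q=P[100:260,110:250].reshape(-1,3);q=q[abs(q[:,2]-.13)<.02];print('pan z',np.median(q,0),q.std(0))
E
```

```text
time: 5.7
eef_pos: [0.5583, -0.1609, 0.1483]
tcp_rot: [-0.024, 1.0, -0.0, -0.0]
contact_force: [0.9, -0.8, -0.3]
opening: 0.44
finger_force: 40.9
slide [-0.17  0.09 -2.17] toolx deg -177.3 turn None eef [ 0.5583 -0.1609  0.1483] t 5.7
pan z [ 0.5454397  -0.22865871  0.12740725] [0.01409195 0.02144091 0.00121076]
```

```bash
python3 -m inch '[{"slide":[0,0,0.1],"turn":0,"grip":4},{"slide":[0,0,0.1],"turn":0,"grip":4.5},{"slide":[0,0,0.1],"turn":0,"grip":5},{"slide":[0,0,0.1],"turn":0,"grip":5.5},{"slide":[0,0,0.1],"turn":0,"grip":6},{"slide":[0,0,0],"turn":0,"grip":6},{"slide":[0,0,-3],"turn":0,"grip":6},{"slide":[0,0,-8],"turn":0,"grip":6},{"slide":[0,0,-12],"turn":0,"grip":6},{"slide":[0,0,-12],"turn":0,"grip":6},{"slide":[0,0,-12],"turn":0,"grip":6},{"slide":[0,0,-12],"turn":0,"grip":6},{"slide":[0,0,-12],"turn":0,"grip":6}]' 20; python3 - <<'E'
from h import *
plan([.45,.3315,.25],np.radians(182.6));p,d,P=wrist('w4')
q=P[150:260,110:250].reshape(-1,3);q=q[abs(q[:,2]-.125)<.015];print('pan z',np.median(q,0),q.std(0))
q=P[20:380,410:490].reshape(-1,3);q=q[abs(q[:,2])<.015];print('table',np.median(q,0))
E
```

```text
time: 7.05
eef_pos: [0.5574, -0.1605, 0.2659]
tcp_rot: [-0.024, 1.0, 0.001, -0.002]
contact_force: [-0.1, 0.1, -0.8]
opening: 0.707
finger_force: 0.0
slide [ 8.41 49.64  1.72] toolx deg -177.3 turn 0.002 eef [ 0.5574 -0.1605  0.2659] t 7.05
pan z [ 0.58170324 -0.27838358  0.12530961] [0.02924895 0.03493721 0.00066401]
table [5.55842856e-01 2.53707822e-03 1.01440361e-04]
```

View pics/w4.png

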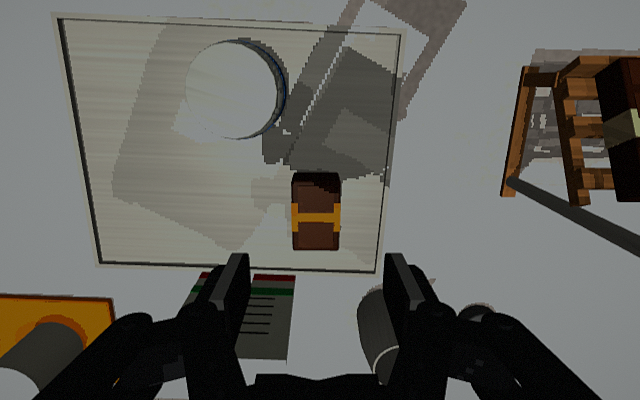

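The short lies flat at (316,212), the pan sank 9.6 mm (80 g) and travel is now about 44.7 mm. A second short should give about 54.2 mm.

```bash
python3 -m inch '[{"slide":[1,4,0],"turn":0,"grip":6},{"slide":[2,9,0],"turn":0,"grip":6},{"slide":[3,14,0],"turn":0,"grip":6},{"slide":[4,19,0],"turn":0,"grip":6},{"slide":[5,24,0],"turn":0,"grip":6},{"slide":[6,29,0],"turn":0,"grip":6},{"slide":[7,34,0],"turn":0,"grip":6},{"slide":[8,39,0],"turn":0,"grip":6},{"slide":[8,44,0],"turn":0,"grip":6},{"slide":[8,48,1],"turn":0,"grip":6},{"slide":[7.6,49.6,4],"turn":0,"grip":6},{"slide":[7.6,49.6,8],"turn":0,"grip":6},{"slide":[7.6,49.6,8],"turn":0,"grip":6},{"slide":[7.6,49.6,8],"turn":0,"grip":6}]'; python3 - <<'E'
from h import *
plan([.458,.331,.089],np.radians(182.6));p,d,P=wrist('w5')
hsv=cv2.cvtColor(p,cv2.COLOR_RGB2HSV)
m=(hsv[...,0]<18)&(hsv[...,1]>200)&(hsv[...,2]>120);m[:,:150]=0
for b in blobs(m,P,40):print(*b)
E
```

```text
time: 8.5
eef_pos: [0.4583, 0.3305, 0.1871]
tcp_rot: [-0.024, 1.0, -0.001, -0.002]
contact_force: [0.7, -0.0, -0.2]
opening: 0.703
finger_force: 0.0
slide [-0.01  0.07  9.81] toolx deg -177.3 turn 0.002 eef [0.4583 0.3305 0.1871] t 8.5
[293.6 214.9] 174 [0.4622 0.3152 0.1133] [0.014 0.005 0.008]
[343.5 224. ] 40 [0.4657 0.3489 0.1159] [0.003 0.005 0.003]
```

View pics/w5.png

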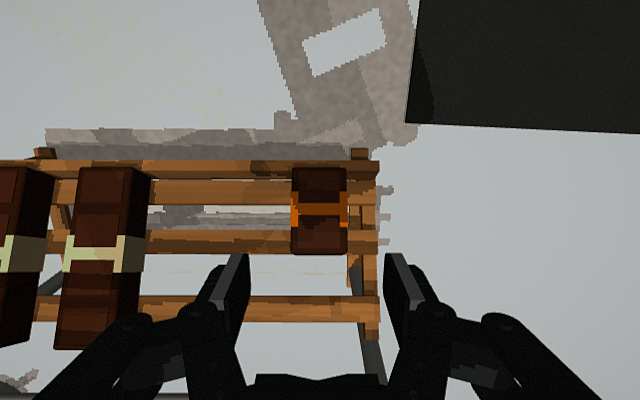

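The block is centred between the fingers (band at px (319,211), y≈0.331).

```bash
python3 -m inch '[{"slide":[0,0.1,3.5],"turn":0,"grip":6},{"slide":[0,0.1,6.5],"turn":0,"grip":6},{"slide":[0,0.1,8.8],"turn":0,"grip":6},{"slide":[0,0.1,9.7],"turn":0,"grip":6},{"slide":[0,0.1,9.7],"turn":0,"grip":6},{"slide":[0,0.1,9.7],"turn":0,"grip":3},{"slide":[0,0.1,9.7],"turn":0,"grip":3},{"slide":[0,0.1,9.7],"turn":0,"grip":3},{"slide":[0,0.1,9.7],"turn":0,"grip":3},{"slide":[0,0.1,9.7],"turn":0,"grip":3}]' 40; python3 -c "
from h import *
plan([.56,-.292,.27])"
```

```text
time: 9.55
eef_pos: [0.4608, 0.3327, 0.0941]
tcp_rot: [-0.024, 1.0, 0.001, 0.002]
contact_force: [-0.6, -0.5, 6.9]
opening: 0.437
finger_force: 41.8
slide [ -7.04 -62.84 -17.66] toolx deg -177.29 turn None eef [0.4608 0.3327 0.0941] t 9.55
```

```bash
python3 -m inch '[{"slide":[0.9,0,-1.5],"turn":0,"grip":3},{"slide":[2,0,-3.5],"turn":0,"grip":3},{"slide":[3.5,0,-6.2],"turn":0,"grip":3},{"slide":[3.5,0,-11],"turn":0,"grip":3},{"slide":[3.5,0,-16],"turn":0,"grip":3},{"slide":[3,-3,-18],"turn":0,"grip":3},{"slide":[2.5,-8,-18],"turn":0,"grip":3},{"slide":[2,-13,-18],"turn":0,"grip":3},{"slide":[1,-18,-18],"turn":0,"grip":3},{"slide":[0,-23,-18],"turn":0,"grip":3},{"slide":[-1,-27.5,-18],"turn":0,"grip":3},{"slide":[-2,-32,-18],"turn":0,"grip":3},{"slide":[-3,-36.5,-18],"turn":0,"grip":3},{"slide":[-4,-41,-18],"turn":0,"grip":3},{"slide":[-5,-45.5,-18],"turn":0,"grip":3},{"slide":[-6,-50,-18],"turn":0,"grip":3},{"slide":[-7,-55,-18],"turn":0,"grip":3},{"slide":[-7,-59.5,-18],"turn":0,"grip":3},{"slide":[-7,-62.8,-18],"turn":0,"grip":3},{"slide":[-7,-62.8,-18],"turn":0,"grip":3}]' 40; python3 -c "
from h import *
plan([.56,-.292,.149])"
```

```text
time: 11.55
eef_pos: [0.5579, -0.2961, 0.2708]
tcp_rot: [-0.021, 1.0, -0.0, -0.0]
contact_force: [-0.0, 0.9, -0.7]
opening: 0.437
finger_force: 41.0
slide [-0.23  0.42 12.18] toolx deg -177.56 turn None eef [ 0.5579 -0.2961  0.2708] t 11.55
```

```bash
python3 -m inch '[{"slide":[0,0.3,4],"turn":0,"grip":3},{"slide":[0,0.3,8],"turn":0,"grip":3},{"slide":[0,0.3,11],"turn":0,"grip":3},{"slide":[0,0.3,11.8],"turn":0,"grip":3},{"slide":[0,0.3,12.1],"turn":0,"grip":3},{"slide":[0,0.3,12.3],"turn":0,"grip":3},{"slide":[0,0.3,12.5],"turn":0,"grip":3},{"slide":[0,0.3,12.7],"turn":0,"grip":3},{"slide":[0,0.3,12.9],"turn":0,"grip":3},{"slide":[0,0.3,13],"turn":0,"grip":3},{"slide":[0,0.3,13],"turn":0,"grip":3},{"slide":[0,0.3,13],"turn":0,"grip":3}]' 20; python3 - <<'E'
from h import *
plan([.56,-.292,.14]);p,d,P=wrist('w6');i=ctrl.camera_info('top')
p,d=ctrl.read_camera('scene')
m=(P[...,2]>.10)&(P[...,2]<.135)&(P[...,0]>.45)&(P[...,0]<.63)&(P[...,1]>-.24)&(P[...,1]<-.18);q=P[m];print('pan',len(q),np.median(q,0))
E
```

```text
time: 12.75
eef_pos: [0.5585, -0.2891, 0.1414]
tcp_rot: [-0.024, 1.0, -0.0, 0.0]
contact_force: [1.1, 0.4, -0.9]
opening: 0.435
finger_force: 41.1
slide [-0.14 -0.3   0.14] toolx deg -177.3 turn None eef [ 0.5585 -0.2891  0.1414] t 12.75
pan 14039 [ 0.5563004  -0.2105359   0.11762514]
```

Most of the weight has transferred (pan at 0.1176). Releasing and backing off.

```bash
python3 -m inch '[{"slide":[0,0,0.1],"turn":0,"grip":4},{"slide":[0,0,0.1],"turn":0,"grip":4.5},{"slide":[0,0,0.1],"turn":0,"grip":5},{"slide":[0,0,0.1],"turn":0,"grip":5.5},{"slide":[0,0,0.1],"turn":0,"grip":6},{"slide":[0,0,0],"turn":0,"grip":6},{"slide":[0,0,-3],"turn":0,"grip":6},{"slide":[0,2,-8],"turn":0,"grip":6},{"slide":[0,6,-13],"turn":0,"grip":6},{"slide":[0,10,-13],"turn":0,"grip":6},{"slide":[0,12.5,-13],"turn":0,"grip":6},{"slide":[0,12.5,-13],"turn":0,"grip":6},{"slide":[0,12.5,-13],"turn":0,"grip":6},{"slide":[0,12.5,-13],"turn":0,"grip":6},{"slide":[0,12.5,-13],"turn":0,"grip":6}]' 20; python3 - <<'E'
from h import *
plan([.5,-.16,.25]);p,d,P=wrist('w7')
q=P[120:250,190:280].reshape(-1,3);q=q[abs(q[:,2]-.116)<.008];print('pan z',np.median(q,0),q.std(0))
q=P[20:380,410:490].reshape(-1,3);q=q[abs(q[:,2])<.015];print('table',np.median(q,0))
E
```

```text
time: 14.35
eef_pos: [0.5523, -0.1653, 0.2706]
tcp_rot: [-0.023, 1.0, 0.0, -0.001]
contact_force: [-0.2, -0.0, 0.2]
opening: 0.705
finger_force: 0.0
slide [5.2  0.76 2.07] toolx deg -177.38 turn None eef [ 0.5523 -0.1653  0.2706] t 14.35
pan z [ 0.56643703 -0.23828084  0.11561748] [0.03253126 0.0226657  0.00100913]
table [ 5.52888692e-01 -8.45053271e-04  8.38867573e-05]
```

View pics/w7.png

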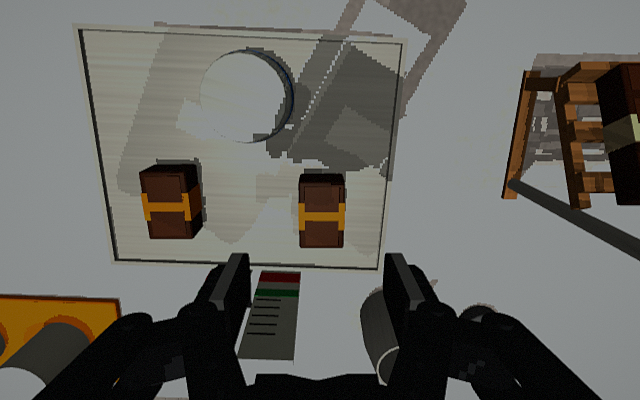

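Both shorts lie flat, the jar stands at (250,95), and travel is about 54.5 mm. I'll check it against the gauge itself.

```bash
python3 -m inch '[{"slide":[0,-3,-1],"turn":0,"grip":8.5},{"slide":[0,-6,-2],"turn":0,"grip":8.5},{"slide":[0,-6,-2],"turn":0,"grip":8.5},{"slide":[0,-6,-2],"turn":0,"grip":8.5},{"slide":[0,-6,-2],"turn":0,"grip":8.5},{"slide":[0,-6,-2],"turn":0,"grip":8.5},{"slide":[0,-6,-2],"turn":0,"grip":8.5},{"slide":[0,-6,-2],"turn":0,"grip":8.5}]'; python3 - <<'E'
from h import *
p,d,P=wrist('w8');cv2.imwrite('pics/w8c.png',cv2.resize(p[230:370,230:410,::-1],(720,560),interpolation=cv2.INTER_CUBIC))
q=P[150:245,270:350].reshape(-1,3);q=q[abs(q[:,2]-.116)<.008];print('pan z',len(q),np.median(q,0),q.std(0))
q=P[20:380,470:520].reshape(-1,3);q=q[abs(q[:,2])<.015];print('table',np.median(q,0))
E
```

```text
time: 15.2
eef_pos: [0.5553, -0.2235, 0.2912]
tcp_rot: [-0.024, 1.0, 0.0, -0.0]
contact_force: [0.3, -0.2, -0.6]
opening: 0.993
finger_force: 0.0
pan z 7562 [ 0.5802812  -0.22885728  0.11563925] [0.02806337 0.02238558 0.00069847]
table [5.60439459e-01 4.56447098e-03 1.33552672e-04]
```

View pics/w8c.png

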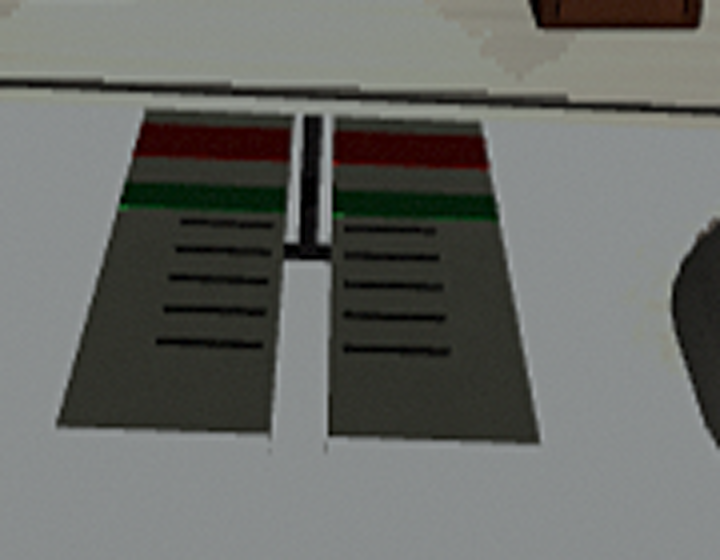

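The gauge view shows the crossbar at crop y≈252 with the green band at 185–212. That is offset by parallax if the pointer sits behind the plates, so I'll compare 3D heights.

```bash
python3 - <<'E'
from h import *
z=np.load('pics/w8.npz');p,d,T=z['p'],z['d'],z['T'];P=cloud('wrist',d,T)
def at(x,y):
    v,u=int(round(230+y/4)),int(round(230+x/4));return p[v,u],P[v,u].round(4)
for n,x,y in [('cross',308,252),('crossL',292,252),('crossR',325,254),('stem',312,200),('stem2',312,140),('greenL lo',250,206),('greenL hi',250,188),('greenR lo',380,214),('greenR hi',380,192),('redL',220,155),('tick0 R',390,350),('tick48 R',390,230),('plate top L',170,425),('plate top R',430,437)]:print(n,*at(x,y))
E
```

```text
cross [18 18 17] [ 0.6854 -0.2271  0.12  ]
crossL [13 14 12] [ 0.6851 -0.2313  0.1208]
crossR [5 4 4] [ 0.6864 -0.2228  0.1201]
stem [0 0 0] [ 0.6711 -0.2266  0.1179]
stem2 [14 14 13] [ 0.653  -0.2273  0.1185]
greenL lo [11 40 15] [ 0.6743 -0.2433  0.1178]
greenL hi [ 6 27  9] [ 0.6732 -0.2438  0.1098]
greenR lo [40 46 34] [ 0.6742 -0.2087  0.1192]
greenR hi [ 5 32 10] [ 0.6737 -0.2085  0.1084]
redL [55  8  6] [ 0.6744 -0.2528  0.0921]
tick0 R [38 40 36] [ 0.6743 -0.2073  0.1736]
tick48 R [40 41 34] [ 0.6742 -0.2058  0.1263]
plate top L [40 41 33] [ 0.6735 -0.2543  0.2002]
plate top R [32 34 26] [ 0.674  -0.2     0.2002]
```

The 3D heights agree. The plate top reads 0.2002 (nominal 0.200), the pointer crossbar's top surface is at z≈0.120 against the green band at 0.108–0.120, and the pan floor held at 0.1156 in both readings. That is 54.4 mm, within 53–67 mm and at rest.

```bash
python3 -c "
from plant import ctrl
print(ctrl.sign_off())"
```

```text
the job is handed in; nothing more can be done
None
```

I added both short blocks and handed the job in: the pan rests at about 54.4 mm of travel (about 453 g), inside but near the low edge of the green band (54–66 mm), with the jar upright, both long blocks still in the rack and the gripper clear; the verdict was not shown.

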